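Click the depth-stop turret round to the red stop

TASK

Set the depth stop on the bench to its red stop: with a fingertip, gently flick the black five-armed turret counter-clockwise (seen from above) by its arms, one click at a time and letting it settle at each click, until the red arm rests in its click under the depth rod on the column side, and do not run past it. Pick nothing up, leave the glue bottle, the tape measure and the wood offcut where they stand, and finish with the hand clear.

Things in the scene. Friction and masses are not known exactly. Their poses are not given: they have to be found in the camera images.
- stop_unit: Grey depth-stop unit bolted to the bench, immovable; base 150x150x30 mm, origin under its centre, on the turret's vertical axis. +x points from the turret to its steel column (20 mm thick, 105 mm from the axis, 131 mm high). An arm from the column (underside 111 mm over the bench) carries the 8 mm depth rod.
- turret (a joint): Turret angle, rad, growing counter-clockwise from above; 0 = red arm along the unit's +x, under the rod. Clicks every 1.2566 rad (72 deg): let go, it springs to the nearest click, dividing half-way. Starts 2, 3 or 4 clicks short (about -2.51, -3.77, -5.03), settling in the first 0.5 s. Pushing an arm near its tip takes 2 to 6 N. In a click, a gap between arms is centred on the unit's -x side.
- turret_axis (a point): On the turret's axis, 58 mm above the bench. Black hub, radius 30 mm, with five radial arms 72 deg apart, 16 mm wide, round tips 62 mm from the axis; hub and arms lie 34 to 58 mm above the bench. Gaps between arms are 48 mm wide at 54 mm from the axis, open above and outwards.
- red_arm (a point): Top of the red arm near its tip, 54 mm from the axis, 58 mm above the bench; turns with the turret. Each arm bears a coloured strip, and at its root, 24 mm from the axis, a stop screw with a cap of that colour, up to 92 mm above the bench. Counter-clockwise from red: yellow, blue, white, green.
- rod_end (a point): Lower end of the steel depth rod (8 mm thick), 24 mm from the axis towards the column, 96 mm above the bench.
- glue_mid (a point): Glue bottle, yellow with red cap, upright, 48 mm thick, 130 mm tall, loose; the point is at its centre, 65 mm up. Not to be disturbed.
- tape_mid (a point): Yellow and black tape measure standing on the bench, 66 x 36 x 60 mm, loose; the point is at its centre, 30 mm up. Not to be disturbed.
- offcut_mid (a point): Offcut of pale wood lying flat, 100 x 45 x 19 mm, loose; the point is at its centre. Not to be disturbed.

How it is judged:
By the outcome, as a careful person would: the job done as asked, in the order asked, and still so for the second after the job is handed in, with the robot touching nothing.
It also fails if it takes over 61 s, if anything falls off the work surface, if the arm or the gripper's body presses on something with over 40 N, if the wrist force passes 120 N, or if a joint passes its speed limit or range.

ROBOT

A 7-joint arm with a two-finger parallel gripper is mounted at the origin on the work surface. World frame = base frame: x ahead of the robot, y to its left, z up, the work surface at z = 0. Lengths are in m, angles in rad, forces in N, time in s.
With the tool pointing down it reaches from about 0.4 to 0.875 m from the base axis. Payload 19.3 kg.
Tool frame: the origin (TCP) lies on the centre line of the jaws, within the pads' length; the fingertips stand 8 mm ahead of it and the grasp point (between the pads) lies 11 mm behind it; z points along the fingers, y is the line along which they close (so a half turn about z gives the same grasp; the last joint's range is limited). The gripper opens to 85 mm and grips with 20 to 120 N. Pads are 22 mm wide; open, the fingers measure 114 mm over their backs; the gripper's body (76 mm by 85 mm) begins 54 mm behind the grasp point. The pads swing forward as they close: fully open they stand 13 mm farther back than shut.
Start: joints at [-1.221, 0.521, -0.036, 1.599, 0.021, 1.021, -0.113], TCP at [0.255, 0.571, 0.239] pointing down, gripper open.
Joint ranges: [-2.91, 2.91], [-0.3, 2.13], [-1.5, 1.42], [0.17, 2.43], [-1.26, 4.41], [0.16, 1.93], [-2.52, 2.52]. Speed limits (rad/s): [1.89, 1.89, 2.39, 2.39, 3.01, 3.01, 3.01].

INTERFACE

Orientations are given as [roll, pitch, yaw] about the fixed x, y, z axes, in that order (R = Rz(yaw) Ry(pitch) Rx(roll)).
In Python, from workcell import status, grab_frame, camera_params, bot, search_frame, silhouettes gives the robot as it stands.
- The arm moves only by the shell command python3 -m creep 'ROWS' [FORCE]. ROWS is JSON, a list of rows, each a list of 5 numbers: the shift along the tool's x, y, z in units of 60 mm (1.0 is 60 mm), then the turn about the tool's z in units of 8 degrees (1.0 is 8 degrees), then the opening, from 0 (shut) to 1 (fully open). In form: [[x, y, z, twist, hand], ...]. A call has 1 to 5 rows; each row is the pose to reach, as a shift and turn from the pose commanded when the call began, along the tool's axes at that moment; what a row does not reach only later rows make up. A row lasts 1/8 s, in which the tool goes at most 62.5 mm and 10.7 degrees, less where a joint would pass 70% of its speed; a pose out of reach is approached as far as the arm can. A call with a gripper value outside its range is refused whole. The fingers move at their own pace and stop on an object; FORCE is the grip in N (left out, the last holds). Time passes only in rows, so rows that repeat a pose let the fingers close. It gives the time, the measured TCP pose, the force, the opening and the grip force at its end, in the units of the state.
- status.observe(): the state, without advancing time (a new reading comes with each control period).
- grab_frame(name): name is "side" or "top" or "wrist"; returns the picture (420x560x3 uint8, blue, green, red); there is no depth.
- camera_params(name): a dict with "K" (3x3 intrinsics, pixels), "k1" (the pictures are not rectified: a ray, as slopes to the right and down, at radius r is drawn at 1 + k1 r^2 times it, then the intrinsics apply), "rvec" (rotation vector, rad) and "tvec" (3), from world to camera coordinates, as OpenCV has them; the wrist camera has in their place "tool_from_camera" (4x4, takes a point from camera to tool coordinates, whose origin is the TCP and whose axes are the flange's). Camera axes: x right, y down, z forward; pixel columns grow to the right and rows downward; lengths in m; the calibration is good to about 2 mm. A picture is of the moment at which its call begins: read the wrist's pose just before it. camera_params takes no time and is no camera call.
- bot.job_done(): hands the job in; it is judged then, once.
Trained networks look in the newest picture that a camera, given by its name, has taken for a name from the list of things; names that differ only in an ending like _2 or _b are one class to them, and where a whole thing is asked for, a point or a joint stands for the part that bears it (a point fixed in the world has none). Each returns a list of dicts, best first, with "p" (0 to 1); they miss things now and then, are a little off and sometimes report something else, mostly with a low value. They report only what shows in the picture. A call takes as long as a camera call.
- search_frame(camera, name): "extent" ([left, top, right, bottom] as shares, 0 to 1, of the picture: columns of its width, rows of its height, round what is visible of it).
- silhouettes(camera, name): "mask" (420x560 bool, what is visible of it) and "extent" ([left, top, right, bottom] as shares, 0 to 1, of the picture: columns of its width, rows of its height, round what is visible of it).
The state is a dict: "clock": time; "qpos": joint angles; "qd": joint speeds; "joint_efforts": joint torques, N m; "position": TCP position; "tool_rot": TCP orientation; "force": force on the tool from outside, world axes, zero at the start; "moment": the same for the moment, N m; "grip_width": finger opening in m; "finger_force": force on a finger pad.
Only numpy, scipy, OpenCV 4.12 (cv2) and the standard library are available. Lean on these libraries where they do the work, as an engineer would, in place of code of your own. Each camera call takes 0.05 s, during which the arm holds its last target. There are 200 camera calls.

## Working session

There is one attempt and no reset: what is moved stays moved. The work goes in short steps, Python scripts to look and compute and a shell command to move; the robot and the scene stay as the last step left them, time stands still between calls to the robot, and variables do not carry over. Pictures are saved under pics/ and viewed, at most 10 in all, crops included, and the job is handed in when it is done.

```bash
mkdir -p pics; ls; python3 - <<'E'
from workcell import *
import cv2
s=status.observe();print({k:s[k] for k in('clock','position','tool_rot','force','grip_width')})
ims=[]
for c in('side','top'):
    f=grab_frame(c);cv2.imwrite(f'pics/{c}0.png',f)
    p=camera_params(c);print(c,p)
    for n in('stop_unit','turret','red_arm','glue_mid','tape_mid','offcut_mid'):
        print(n,[(round(float(d['p']),2),[round(float(e),3) for e in d['extent']]) for d in search_frame(c,n)][:2])
print(camera_params('wrist'))
E
```

```text
pics
{'clock': 0.0, 'position': array([0.25463101, 0.57044399, 0.23872825]), 'tool_rot': array([-3.14048525e+00,  7.08750876e-05,  2.72177694e+00]), 'force': array([-0.45600666,  0.286171  , -0.558565  ]), 'grip_width': 0.08563448987041808}
side {'K': array([[421.70461923,   0.        , 280.61264703],
       [  0.        , 421.70461923, 211.05321489],
       [  0.        ,   0.        ,   1.        ]]), 'k1': -0.021826870796058363, 'rvec': array([ 2.09731661, -0.83492703,  0.405312  ]), 'tvec': array([-0.41690466,  0.34053789,  0.65370147])}
stop_unit [(0.57, [0.364, 0.406, 0.532, 0.629]), (0.51, [0.362, 0.371, 0.399, 0.487])]
turret [(0.86, [0.398, 0.487, 0.496, 0.591])]
red_arm [(0.84, [0.396, 0.477, 0.49, 0.588])]
glue_mid [(0.96, [0.36, 0.368, 0.398, 0.486])]
tape_mid [(0.88, [0.557, 0.58, 0.622, 0.659]), (0.65, [0.36, 0.371, 0.396, 0.49])]
offcut_mid [(0.78, [0.566, 0.49, 0.641, 0.57])]
top {'K': array([[472.0327267 ,   0.        , 275.46340535],
       [  0.        , 472.0327267 , 208.49439459],
       [  0.        ,   0.        ,   1.        ]]), 'k1': -0.015816518201623754, '
[... 244 characters left out ...]
])]
glue_mid [(0.93, [0.239, 0.479, 0.299, 0.545])]
tape_mid [(0.63, [0.523, 0.277, 0.558, 0.396])]
offcut_mid [(0.69, [0.522, 0.273, 0.561, 0.399])]
{'K': array([[312.69619711,   0.        , 283.92819238],
       [  0.        , 312.69619711, 211.2845681 ],
       [  0.        ,   0.        ,   1.        ]]), 'k1': 0.013632974884810222, 'tool_from_camera': array([[ 4.20165917e-04, -9.48138192e-01, -3.17858133e-01,
         8.27200157e-02],
       [ 9.99999793e-01,  5.53560913e-04, -3.29349489e-04,
        -7.32740738e-04],
       [ 4.88222667e-04, -3.17857929e-01,  9.48138228e-01,
        -1.34347902e-01],
       [ 0.00000000e+00,  0.00000000e+00,  0.00000000e+00,
         1.00000000e+00]])}
```

View pics/top0.png

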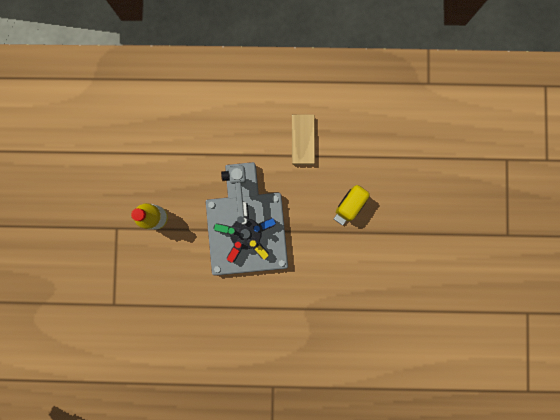

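View pics/side0.png

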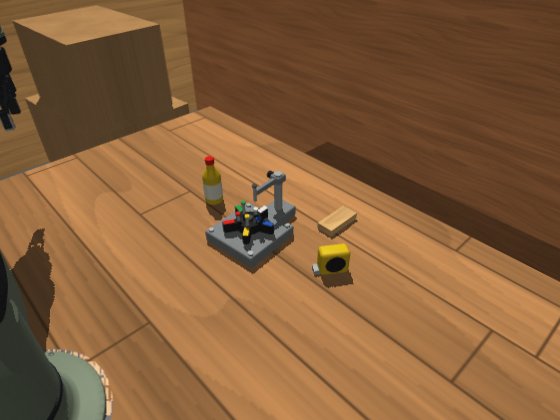

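The top view shows the unit at about (247,235) with its column up at (237,172). White is under the rod and red is lower-left at (234,254), so the turret is 3 clicks short. Next I'll measure on an enlarged crop.

```bash
cat > h.py <<'E'
import numpy as np, cv2
from workcell import *
def ray(c,u,v):
    p=camera_params(c);R=cv2.Rodrigues(p['rvec'])[0]
    d=cv2.undistortPoints(np.array([[[u,v]]],float),p['K'],np.array([p['k1'],0,0,0,0]))[0,0]
    return -R.T@p['tvec'],R.T@np.array([d[0],d[1],1])
def world(c,u,v,z):
    o,d=ray(c,u,v);return o+d*(z-o[2])/d[2]
def proj(c,P):
    p=camera_params(c);return cv2.projectPoints(np.array(P,float).reshape(-1,3),p['rvec'],p['tvec'],p['K'],np.array([p['k1'],0,0,0,0]))[0][:,0]
E
python3 - <<'E'
from h import *
f=cv2.imread('pics/top0.png')
cv2.imwrite('pics/top0c.png',cv2.resize(f[155:285,185:345],None,fx=4.6,fy=4.6,interpolation=cv2.INTER_CUBIC))
for u,v in((211,205),(276,198),(282.5,263.5),(216.5,269)): print(world('top',u,v,.033).round(3))
for n,u,v,z in(('glue',150,217,.065),('tape',353,204,.06),('off',304,139,.019)): print(n,world('top',u,v,z).round(3))
E
```

```text
[0.616 0.165 0.033]
[0.632 0.038 0.033]
[0.505 0.023 0.033]
[0.492 0.151 0.033]
glue [0.589 0.275 0.065]
tape [ 0.621 -0.108  0.06 ]
off [ 0.752 -0.016  0.019]
```

View pics/top0c.png

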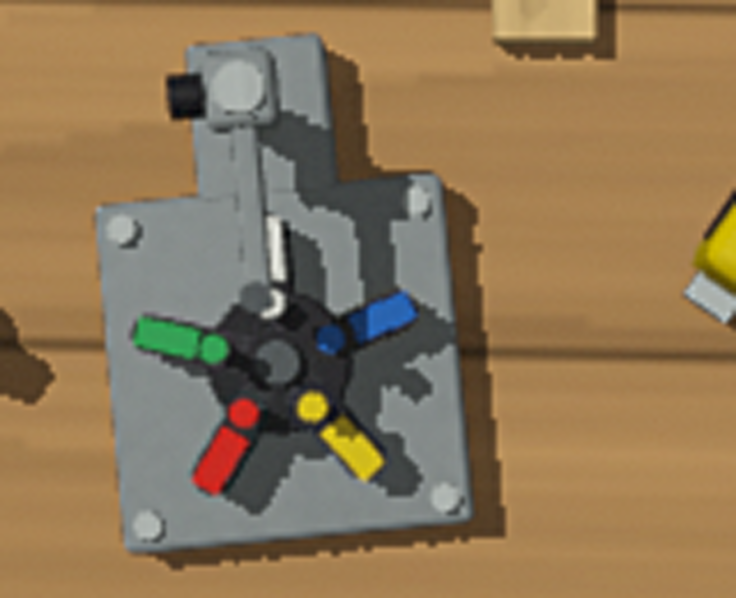

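The crop confirms it: red cap at crop (243,414), white strip under the rod, column up. Cross-check of the axis and yaw from the base corners and the cap circle:

```bash
python3 - <<'E'
from h import *
W=lambda a,b,z:world('top',185+(a+.5)/4.6-.5,155+(b+.5)/4.6-.5,z)[:2]
C=np.array([W(a,b,.03) for a,b in((97,207),(437,173),(470,520),(125,550))]);print('corners',C.round(4),C.mean(0).round(4))
for i in range(4):
    d=C[(i+1)%4]-C[i];print(np.linalg.norm(d).round(4),np.arctan2(d[1],d[0]).round(3))
K={'red':(243,414),'yel':(313,407),'blu':(330,338),'gre':(213,349)}
P=np.array([W(*v,.092) for v in K.values()])
A=np.c_[2*P,np.ones(4)];s=np.linalg.lstsq(A,(P**2).sum(1),rcond=None)[0]
print('cap centre',s[:2],'r',np.sqrt(s[2]+s[:2]@s[:2]))
print('ang',np.degrees(np.arctan2(*(P-s[:2]).T[::-1])).round(1))
c=C.mean(0);y=.115;u=np.array([np.cos(y),np.sin(y)])
pts=[[*c,.058],[*(c+.105*u),.131],[*(c+.024*u),.096]]
print('side',proj('side',pts).round(1),'top',proj('top',pts).round(1))
y=.115;U=np.array([[np.cos(y),-np.sin(y)],[np.sin(y),np.cos(y)]])
S=status.observe();p=S['position'];w=S['tool_rot'][2];X=np.array([np.cos(w),np.sin(w)]);Y=np.array([np.sin(w),-np.cos(w)])
t=c+U@[-.058,0];d=t-p[:2];print('target',t,'tool shift units',d@X/.06,d@Y/.06,'twist',np.degrees(w-(y+np.pi/2))/8)
E
```

```text
corners [[0.6267 0.1761]
 [0.6438 0.0312]
 [0.4969 0.0147]
 [0.4815 0.1603]] [0.5622 0.0956]
0.1459 -1.454
0.1478 -3.03
0.1465 1.676
0.1461 0.108
cap centre [0.56222975 0.09465659] r 0.024260286517645915
ang [ 151.8 -138.1  -67.4   80.2]
side [[249.  217.9]
 [278.  172.5]
 [255.3 200. ]] top [[244.9 233.1]
 [236.2 173.1]
 [242.1 219.8]]
target [0.50458915 0.08891701] tool shift units -7.07566211211439 -5.6353521781385485 twist 7.4195774198977755
```

```bash
python3 -m creep '[[-0.7,-0.56,0,0,0],[-1.4,-1.12,0,0,0],[-2.1,-1.68,0,0,0],[-2.8,-2.25,0,0,0],[-3.5,-2.8,0,0,0]]' 40; python3 -m creep '[[-0.7,-0.56,0,0,0],[-1.4,-1.12,0,0,0],[-2.1,-1.68,0,0,0],[-2.8,-2.25,0,0,0],[-3.57,-2.83,0,0,0]]'; python3 -m creep '[[0,0,0,1.25,0],[0,0,0,2.5,0],[0,0,0,3.75,0],[0,0,0,5,0],[0,0,0,6.2,0]]';python3 -m creep '[[0,0,0,1.2,0],[0,0,0,1.2,0],[0,0,0,1.2,0]]'
cat > g.py <<'E'
from h import *
c=np.array([.5622,.095]);y=.112;U=np.array([[np.cos(y),-np.sin(y)],[np.sin(y),np.cos(y)]])
def rel():
    S=status.observe();p=S['position'];w=S['tool_rot'][2]
    q=U.T@(p[:2]-c);print('t',S['clock'],'unit xy',q.round(4),'z',p[2].round(4),'rot',S['tool_rot'].round(3),'r',np.hypot(*q).round(4),'ang',np.degrees(np.arctan2(q[1],q[0])).round(1),'F',S['force'].round(1),'grip',S['grip_width'])
    return p,w
def go(r,deg,z):
    p,w=rel();a=np.radians(deg);d=c+U@[r*np.cos(a),r*np.sin(a)]-p[:2]
    print(r,deg,'shift',(d@[np.cos(w),np.sin(w)]/.06).round(3),(d@[np.sin(w),-np.cos(w)]/.06).round(3),((p[2]-z)/.06).round(3),'twist to radial',np.degrees(w-(y+np.pi/2))/8)
E
python3 - <<'E'
from g import *
go(.058,180,.054)
f=grab_frame('wrist');cv2.imwrite('pics/w1.png',f)
E
```

```text
clock: 1.32
position: [0.3787, 0.3301, 0.2395]
tool_rot: [3.141, 0.0, 2.722]
force: [1.4, 0.3, -0.2]
grip_width: 0.0002
finger_force: 0.0
clock: 1.95
position: [0.505, 0.0879, 0.2396]
tool_rot: [3.141, 0.0, 2.722]
force: [0.9, 1.3, 0.2]
grip_width: -0.0001
finger_force: 0.0
clock: 2.58
position: [0.5044, 0.0894, 0.2394]
tool_rot: [3.141, -0.0, 1.85]
force: [0.3, 0.0, 0.0]
grip_width: -0.0002
finger_force: 0.0
clock: 2.95
position: [0.5044, 0.0895, 0.2393]
tool_rot: [3.142, -0.0, 1.693]
force: [-0.6, 0.5, -0.1]
grip_width: 0.0
finger_force: 0.0
t 2.95 unit xy [-0.058   0.0009] z 0.2393 rot [ 3.142 -0.     1.693] r 0.0581 ang 179.1 F [-0.6  0.5 -0.1] grip 4.382934894014948e-05
0.058 180 shift -0.016 0.001 3.089 twist to radial 0.07057563293860798
```

View pics/w1.png

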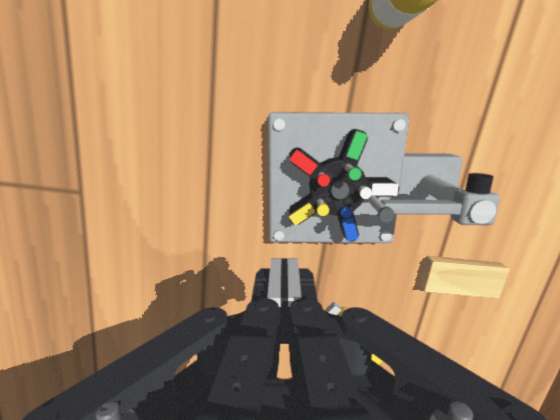

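The wrist view shows the shut fingers at (285,280), with the red–yellow gap on the side facing them. Descending into that gap.

```bash
python3 -m creep '[[0,0,0.5,0,0],[0,0,1.0,0,0],[0,0,1.5,0,0],[0,0,2.0,0,0],[0,0,2.3,0,0]]'; python3 -m creep '[[0,0,0.2,0,0],[0,0,0.4,0,0],[0,0,0.6,0,0],[0,0,0.8,0,0],[0,0,0.8,0,0]]'
python3 - <<'E'
from g import *
from g import go
f=grab_frame('side');cv2.imwrite('pics/s2.png',cv2.resize(f[100:300,150:380],None,fx=3,fy=3,interpolation=cv2.INTER_CUBIC))
for a in range(180,253,8): go(.058,a,.054)
E
```

```text
clock: 3.62
position: [0.504, 0.0892, 0.1]
tool_rot: [-3.14, -0.0, 1.691]
force: [1.5, 0.8, 0.1]
grip_width: 0.0004
finger_force: 0.0
clock: 4.25
position: [0.504, 0.0892, 0.0525]
tool_rot: [-3.14, 0.0, 1.689]
force: [-0.1, -0.1, -0.3]
grip_width: -0.0004
finger_force: 0.0
t 4.3 unit xy [-0.0582  0.0007] z 0.0531 rot [-3.141  0.     1.688] r 0.0582 ang 179.3 F [-0.   0.2  1. ] grip 0.0003439987262588276
0.058 180 shift -0.012 0.003 -0.015 twist to radial 0.04067594968601547
t 4.3 unit xy [-0.0582  0.0007] z 0.0531 rot [-3.141  0.     1.688] r 0.0582 ang 179.3 F [-0.   0.2  1. ] grip 0.0003439987262588276
0.058 188 shift -0.147 0.012 -0.015 twist to radial 0.04067594968601547
t 4.3 unit xy [-0.0582  0.0007] z 0.0531 rot [-3.141  0.     1.688] r 0.0582 ang 179.3 F [-0.   0.2  1. ] grip 0.0003439987262588276
0.058 196 shift -0.279 0.039 -0.015 twist to radial 0.04067594968601547
t 4.3 unit xy [-0.0582  0.0007] z 0.0531 rot [-3.141  0.     1.688] r 0.0582 ang 179.3 F [-0.   0.2  1. ] grip 0.0003439987262588276
0.058 204 shift -0.406 0.084 -0.015 twist to radial 0.04067594968601547
t 4.3 
[... 523 characters left out ...]
9987262588276
0.058 228 shift -0.733 0.319 -0.015 twist to radial 0.04067594968601547
t 4.3 unit xy [-0.0582  0.0007] z 0.0531 rot [-3.141  0.     1.688] r 0.0582 ang 179.3 F [-0.   0.2  1. ] grip 0.0003439987262588276
0.058 236 shift -0.816 0.425 -0.015 twist to radial 0.04067594968601547
t 4.3 unit xy [-0.0582  0.0007] z 0.0531 rot [-3.141  0.     1.688] r 0.0582 ang 179.3 F [-0.   0.2  1. ] grip 0.0003439987262588276
0.058 244 shift -0.884 0.541 -0.015 twist to radial 0.04067594968601547
t 4.3 unit xy [-0.0582  0.0007] z 0.0531 rot [-3.141  0.     1.688] r 0.0582 ang 179.3 F [-0.   0.2  1. ] grip 0.0003439987262588276
0.058 252 shift -0.936 0.666 -0.015 twist to radial 0.04067594968601547
```

View pics/s2.png

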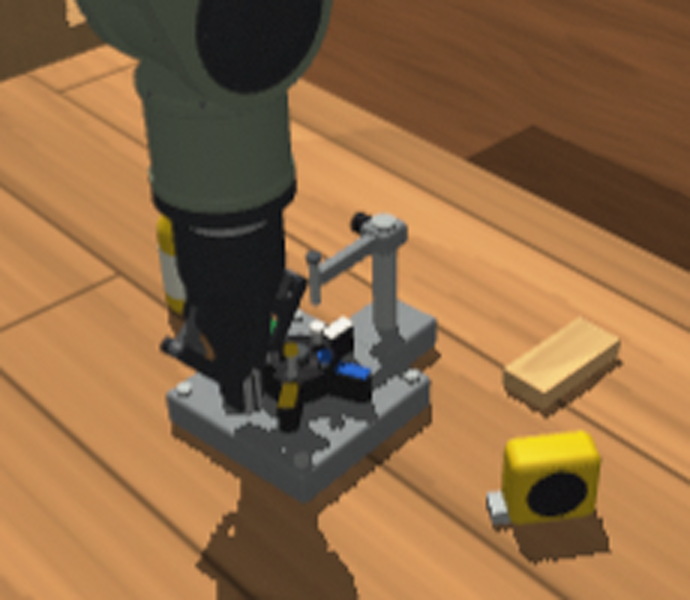

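Fingertip is in the gap beside the yellow arm (crop ~(250,395)), clear of everything. Pushing slowly along the arc.

```bash
python3 -m creep '[[-0.15,0.01,0,0,0],[-0.23,0.03,0,0,0],[-0.30,0.05,0,0,0],[-0.36,0.07,0,0,0],[-0.41,0.085,0,0,0]]'; python3 -m creep '[[-0.06,0.03,0,0,0],[-0.12,0.065,0,0,0],[-0.175,0.1,0,0,0],[-0.225,0.14,0,0,0],[-0.225,0.14,0,0,0]]'
python3 - <<'E'
from g import *
for a in (228,236,244,250):go(.058,a,.054)
E
```

```text
clock: 4.92
position: [0.5124, 0.0658, 0.0534]
tool_rot: [-3.141, -0.001, 1.689]
force: [-1.7, 4.4, 1.1]
grip_width: -0.0001
finger_force: 2.1
clock: 5.55
position: [0.5227, 0.0524, 0.0533]
tool_rot: [3.141, 0.001, 1.688]
force: [0.0, 0.7, 0.4]
grip_width: -0.0001
finger_force: 0.0
t 5.55 unit xy [-0.044  -0.0379] z 0.0533 rot [3.141e+00 1.000e-03 1.688e+00] r 0.0581 ang -139.3 F [0.  0.7 0.4] grip -7.520429345407332e-05
0.058 228 shift -0.088 0.086 -0.011 twist to radial 0.03530435561151585
t 5.55 unit xy [-0.044  -0.0379] z 0.0533 rot [3.141e+00 1.000e-03 1.688e+00] r 0.0581 ang -139.3 F [0.  0.7 0.4] grip -7.520429345407332e-05
0.058 236 shift -0.171 0.192 -0.011 twist to radial 0.03530435561151585
t 5.55 unit xy [-0.044  -0.0379] z 0.0533 rot [3.141e+00 1.000e-03 1.688e+00] r 0.0581 ang -139.3 F [0.  0.7 0.4] grip -7.520429345407332e-05
0.058 244 shift -0.239 0.309 -0.011 twist to radial 0.03530435561151585
t 5.55 unit xy [-0.044  -0.0379] z 0.0533 rot [3.141e+00 1.000e-03 1.688e+00] r 0.0581 ang -139.3 F [0.  0.7 0.4] grip -7.520429345407332e-05
0.058 250 shift -0.279 0.402 -0.011 twist to radial 0.03530435561151585
```

```bash
python3 - <<'E'
from h import *
a=grab_frame('side')[150:280,190:320];b=grab_frame('wrist')
a=cv2.resize(a,(420,420),interpolation=cv2.INTER_CUBIC);b=cv2.resize(b[150:330,180:400],(380,420)[:2])
cv2.imwrite('pics/m3.png',np.hstack([a,b]))
E
```

```text
(no output)
```

View pics/m3.png

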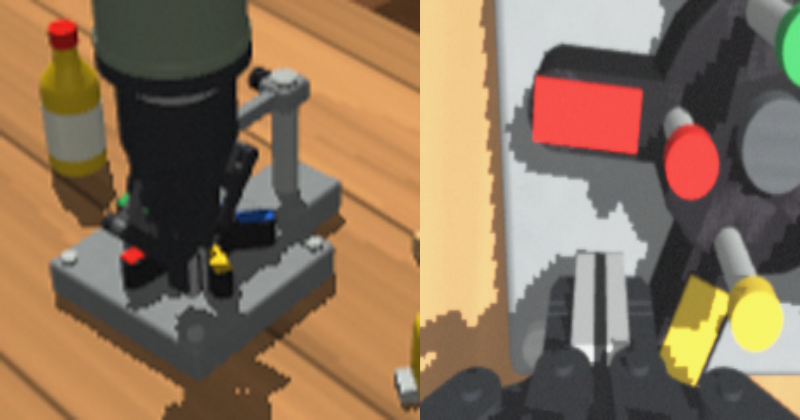

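The wrist view shows red pointing at the unit's −x side, so the turret is about half-way. Carrying on gently.

```bash
python3 -m creep '[[-0.03,0.03,0,0,0],[-0.06,0.057,0,0,0],[-0.09,0.087,0,0,0],[-0.12,0.12,0,0,0],[-0.15,0.16,0,0,0]]'; python3 -m creep '[[-0.025,0.035,0,0,0],[-0.05,0.08,0,0,0],[-0.075,0.12,0,0,0],[-0.1,0.17,0,0,0],[-0.1,0.17,0,0,0]]'
cat >> g.py <<'E'
def redangle():
    p=camera_params('wrist');S=status.observe();f=grab_frame('wrist')
    import scipy.spatial.transform as T
    R=T.Rotation.from_euler('xyz',S['tool_rot']).as_matrix()@p['tool_from_camera'][:3,:3]
    o=S['position']+T.Rotation.from_euler('xyz',S['tool_rot']).as_matrix()@p['tool_from_camera'][:3,3]
    h=cv2.cvtColor(f,cv2.COLOR_BGR2HSV)
    for n,lo,hi in(('red',0,5),('yellow',23,35),('blue',100,125),('green',50,80)):
        m=((h[...,0]>=lo)&(h[...,0]<=hi)|((n=='red')&(h[...,0]>175)))&(h[...,1]>160)&(h[...,2]>70)
        v,u=np.nonzero(m)
        if len(u)<20: continue
        d=cv2.undistortPoints(np.c_[u,v].astype(float)[:,None],p['K'],np.array([p['k1'],0,0,0,0]))[:,0]
        d=np.c_[d,np.ones(len(d))]@R.T; P=o+d*((.058-o[2])/d[:,2])[:,None]
        q=(P[:,:2]-c)@U; r=np.hypot(*q.T);k=(r>.036)&(r<.062)
        if k.sum()>20: print(n,k.sum(),np.degrees(np.arctan2(np.median(q[k,1]),np.median(q[k,0]))).round(1),end='; ')
    print();return f
E
python3 - <<'E'
from g import *
rel();f=redangle();cv2.imwrite('pics/w4.png',f)
E
```

```text
clock: 6.28
position: [0.5331, 0.0451, 0.0533]
tool_rot: [3.141, 0.0, 1.688]
force: [0.2, -0.5, -0.2]
grip_width: 0.0
finger_force: 0.1
clock: 6.9
position: [0.5439, 0.0404, 0.0533]
tool_rot: [3.141, 0.0, 1.688]
force: [-0.9, 0.3, 0.5]
grip_width: 0.0001
finger_force: 0.0
t 6.9 unit xy [-0.0242 -0.0522] z 0.0533 rot [3.141 0.    1.688] r 0.0576 ang -114.9 F [-0.9  0.3  0.5] grip 0.00010025425042439058
red 1447 -146.8; yellow 444 -68.8; blue 1533 2.8;
```

View pics/w4.png

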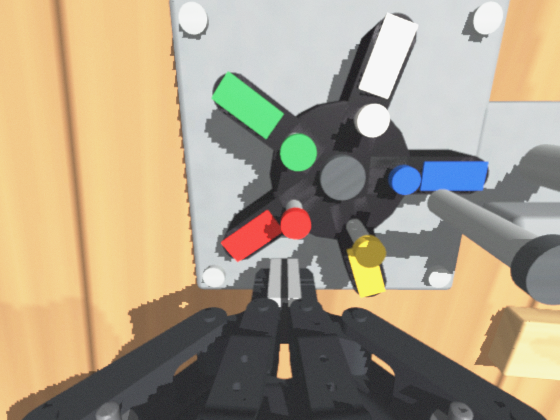

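Click 1 is done: red at −147° and blue under the rod, with the finger at (285,275) clear between red and yellow. Lifting out and returning.

```bash
python3 -m creep '[[0,0,-0.2,0,0],[0,0,-0.4,0,0],[0,0,-0.6,0,0],[0,0,-0.75,0,0],[0,0,-0.75,0,0]]' >/dev/null
python3 - <<'E'
from g import *
redangle();go(.058,215,.09);go(.058,180,.054)
E
```

```text
red 881 -147.2; yellow 144 -71.2; blue 793 3.7; 
t 7.625 unit xy [-0.0244 -0.052 ] z 0.0985 rot [ 3.141 -0.     1.689] r 0.0574 ang -115.1 F [0.6 0.5 0.3] grip 0.00022746446434285784
0.058 215 shift 0.314 -0.384 0.142 twist to radial 0.041892828885129414
t 7.625 unit xy [-0.0244 -0.052 ] z 0.0985 rot [ 3.141 -0.     1.689] r 0.0574 ang -115.1 F [0.6 0.5 0.3] grip 0.00022746446434285784
0.058 180 shift 0.87 -0.556 0.742 twist to radial 0.041892828885129414
```

```bash
python3 -m creep '[[0.15,-0.2,0,0,0],[0.31,-0.39,0,0,0],[0.6,-0.5,0,0,0],[0.87,-0.56,0,0,0],[0.87,-0.56,0,0,0]]'|head -2; python3 -m creep '[[0,0,0.2,0,0],[0,0,0.4,0,0],[0,0,0.6,0,0],[0,0,0.74,0,0],[0,0,0.74,0,0]]'|head -4; python3 -m creep '[[-0.15,0.01,0,0,0],[-0.23,0.03,0,0,0],[-0.30,0.05,0,0,0],[-0.36,0.07,0,0,0],[-0.41,0.085,0,0,0]]'|sed -n 4p; python3 -m creep '[[-0.06,0.03,0,0,0],[-0.12,0.065,0,0,0],[-0.175,0.1,0,0,0],[-0.225,0.14,0,0,0],[-0.225,0.14,0,0,0]]'|sed -n 4p
python3 -m creep '[[-0.03,0.03,0,0,0],[-0.06,0.057,0,0,0],[-0.09,0.087,0,0,0],[-0.12,0.12,0,0,0],[-0.15,0.16,0,0,0]]'|sed -n 4p; python3 -m creep '[[-0.025,0.035,0,0,0],[-0.05,0.08,0,0,0],[-0.075,0.12,0,0,0],[-0.1,0.17,0,0,0],[-0.1,0.17,0,0,0]]'|sed -n 4p
python3 - <<'E'
from g import *
rel();redangle()
E
```

```text
clock: 8.25
position: [0.5039, 0.0904, 0.0983]
clock: 8.88
position: [0.5039, 0.0881, 0.0532]
tool_rot: [-3.14, 0.0, 1.688]
force: [-0.5, -0.6, -0.4]
force: [-2.0, 5.7, 1.0]
force: [-0.6, -0.2, 0.4]
force: [-1.2, 0.6, -0.0]
force: [-0.2, -0.2, -0.2]
t 11.375 unit xy [-0.0246 -0.0531] z 0.0539 rot [3.141 0.    1.688] r 0.0585 ang -114.8 F [-0.2 -0.2 -0.2] grip 2.0322388245368603e-05
red 1143 -73.2; yellow 62 9.9; blue 1356 75.1;
```

Click 2 is done (red at −73°, blue at 75°). The last click uses the same path.

```bash
python3 -m creep '[[0,0,-0.2,0,0],[0,0,-0.4,0,0],[0,0,-0.6,0,0],[0,0,-0.75,0,0],[0,0,-0.75,0,0]]' |sed -n 4p; python3 -m creep '[[0.15,-0.2,0,0,0],[0.31,-0.39,0,0,0],[0.6,-0.5,0,0,0],[0.87,-0.56,0,0,0],[0.87,-0.56,0,0,0]]'|head -2
python3 - <<'E'
from g import *
go(.058,180,.054);redangle()
E
python3 -m creep '[[0,0,0.2,0,0],[0,0,0.4,0,0],[0,0,0.6,0,0],[0,0,0.74,0,0],[0,0,0.74,0,0]]'|sed -n 4p; python3 -m creep '[[-0.15,0.01,0,0,0],[-0.23,0.03,0,0,0],[-0.30,0.05,0,0,0],[-0.36,0.07,0,0,0],[-0.41,0.085,0,0,0]]'|sed -n 4p; python3 -m creep '[[-0.06,0.03,0,0,0],[-0.12,0.065,0,0,0],[-0.175,0.1,0,0,0],[-0.225,0.14,0,0,0],[-0.225,0.14,0,0,0]]'|sed -n 4p
python3 -m creep '[[-0.03,0.03,0,0,0],[-0.06,0.057,0,0,0],[-0.09,0.087,0,0,0],[-0.12,0.12,0,0,0],[-0.15,0.16,0,0,0]]'|sed -n 4p; python3 -m creep '[[-0.025,0.035,0,0,0],[-0.05,0.08,0,0,0],[-0.075,0.12,0,0,0],[-0.1,0.17,0,0,0],[-0.1,0.17,0,0,0]]'|sed -n 4p
python3 - <<'E'
from g import *
rel();redangle()
E
```

```text
force: [0.5, -0.5, 0.3]
clock: 12.68
position: [0.5037, 0.0895, 0.0989]
t 12.675 unit xy [-0.0588  0.0011] z 0.0989 rot [-3.142 -0.     1.691] r 0.0588 ang 179.0 F [-0.2 -0.1 -0.4] grip -0.00027493314864347615
0.058 180 shift -0.018 0.013 0.748 twist to radial 0.06042571901615302
red 590 -71.9; yellow 194 -5.2; blue 973 75.0; 
force: [-0.3, 0.2, -0.1]
force: [-1.4, 4.9, 1.5]
force: [-0.5, -0.1, 0.5]
force: [-0.2, -0.2, -0.3]
force: [0.1, 0.5, 0.4]
t 15.85 unit xy [-0.0248 -0.054 ] z 0.0545 rot [3.141 0.    1.688] r 0.0595 ang -114.7 F [0.1 0.5 0.4] grip -0.0002030619442855182
red 1553 2.9; blue 2077 143.8;
```

Red now reads about 0°. Lifting clear, backing towards the robot and checking.

```bash
python3 -m creep '[[0,0,-0.2,0,0],[0,0,-0.5,0,0],[0,0,-1.0,0,0],[0,0,-1.7,0,0],[0,0,-2.4,0,0]]' |sed -n 2,4p; python3 -m creep '[[0,-0.3,-0.3,0,0],[0,-0.6,-0.6,0,0],[0,-1,-0.6,0,0],[0,-1.4,-0.6,0,0],[0,-1.4,-0.6,0,0]]'|sed -n 2,4p
python3 - <<'E'
from g import *
rel();f=redangle();cv2.imwrite('pics/w5.png',f)
E
```

```text
position: [0.5432, 0.0386, 0.2011]
tool_rot: [3.141, -0.0, 1.688]
force: [0.2, 0.7, 0.5]
position: [0.4589, 0.0286, 0.2358]
tool_rot: [3.141, -0.001, 1.688]
force: [-0.1, 0.5, 0.8]
t 17.15 unit xy [-0.1101 -0.0544] z 0.2358 rot [ 3.141e+00 -1.000e-03  1.688e+00] r 0.1228 ang -153.7 F [-0.1  0.5  0.8] grip -0.00021874068479276946
red 144 6.4; blue 364 143.6;
```

View pics/w5.png

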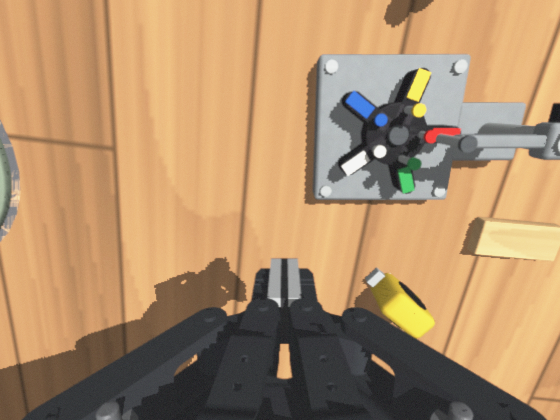

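The red arm at (440,133) rests under the rod on the column side, and the hand is clear of the unit. The tape measure at (400,305) and the offcut at (515,240) are still standing in place.

```bash
python3 -c "
from workcell import *
print(bot.job_done())"
```

```text
the job is handed in; nothing more can be done
None
```

The turret was flicked counter-clockwise three clicks, one at a time; the red arm now rests in its click under the depth rod, the hand is clear, and the job was handed in at about 17 s of the 61 s allowed.

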